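# Clamp the vial rack on the shaker

## Task

Get the vial shaker ready to run: push the clamp strap round with the back of a finger until it is fully home over the rack of vials, its slot against the cam post, then push the red cam lever all the way down so that it clamps the rack. The lever has to stay up until the strap is home. Nothing is to be gripped or lifted: keep your fingers off the vials and their rack, leave the rack in its nest and leave the other things on the bench where they stand.

Things in the scene. Friction and masses are not known exactly. Their poses are not given: they have to be found in the camera images.
- shaker: The bench vial shaker, fixed: off-white housing with dark vent holes, 235 (its x) x 145 (its y) x 60 mm, with a black platform 250 x 120 mm whose top is 75 mm above the bench. Origin on the bench under the middle of the housing; its x axis runs along the strap (when home) from the pivot stud to the cam post, its z axis is up.
- strap_pivot (a point): Point on the upright axis of the pivot stud (steel, 12 mm, nut on top 138 mm above the bench), on the shaker's centre line 90 mm to -x of its origin, at half the strap's thickness (122 mm above the bench). The strap turns about this axis.
- strap (a joint): Swing of the clamp strap in rad, seen from above: 0 = fully home over the rack, along the shaker's x axis, slot against the cam post (a stop); positive = swung away anticlockwise, towards the shaker's +y side; stop at 1.9. It turns stiffly (0.07 N m) and stays where it is left. To close it, push the long edge that faces away from the rack. It sinks up to 3 mm as the cam lever goes down.
- strap_end (a point): Point in the slot near the strap's free end, on its centre line, half-way through its thickness, 175 mm from the pivot axis. The strap is a level aluminium bar 40 mm wide, 10 mm thick, from 22 mm behind the pivot axis to 197 mm beyond it, underside 116 mm above the bench. The slot (15 mm along the strap, open at the leading edge) straddles the cam post when home.
- lever_pivot (a point): The cross pin of the cam lever on the cam post, on the shaker's centre line 85 mm to +x of its origin, 141 mm above the bench. The pin runs along the shaker's x axis.
- lever (a joint): Angle of the cam lever in rad: 0 = handle upright; grows as the handle is pushed over and down to the shaker's +y side; 1.5 = all the way down (a stop), handle almost level, pointing to +y. It stays where it is left (0.09 N m to turn) and is a little stiffer over the last third, when the strap, pressed 3 mm down by its cam, squeezes the rubber onto the vial caps.
- lever_tip (a point): End of the lever's handle, on its centre line, 95 mm from the pin. The red plastic grip is 55 mm long, 22 mm wide (along the shaker's x) and 14 mm thick.
- rack: Loose black rack, 112 x 40 x 22 mm, with twelve small glass vials with blue caps in two rows, cap tops 36 mm above its underside and 111 mm above the bench; about 0.3 kg. It sits in a nest of low aluminium lips (6 mm) on the platform. Origin in the middle of its underside, x along its length. Not to be touched by the robot.
- big_vial: Bystander: clear glass vial with blue cap, 28 mm diameter, 58 mm tall, standing on the bench. Origin at the middle of its underside.
- amber_jar: Bystander: amber glass jar with white cap, 48 mm diameter, 68 mm tall, standing on the bench. Origin at the middle of its underside.
- cap_pot: Bystander: white plastic pot with blue lid, 54 mm diameter, 50 mm tall, standing on the bench. Origin at the middle of its underside.
- sprung_strap: The strap with its sprung washer on the pivot stud and the black rubber strip (112 x 34 x 3 mm) under it that presses on the vial caps when clamped (2 mm above them before). Origin on the pivot axis at the strap's underside; it sinks with the strap but does not turn with it.

How it is judged:
On the way, in this order (a step that is already met when the one before it is completed fails the run):
1. the strap is home over the rack (within 0.04 rad of its stop) while the cam lever is still up (less than 0.6 rad) (value of joint strap below 0.04 rad and value of joint lever below 0.6 rad), for 0.2 s.
2. the cam lever is pushed all the way down with the strap home (value of joint strap below 0.04 rad and value of joint lever above 1.4 rad), for 0.2 s.
At the end, for the whole second after the job is handed in: The strap is home (within 0.04 rad of its stop), the cam lever is down (at least 1.4 of 1.5 rad), the rubber strip presses on the rack's vials with more than 2 N, the rack rests in its nest within 10 mm of where it started, and each bystander is within 20 mm of where it stood (all of step 2 and contact force between sprung_strap and rack above 2 N and distance of rack from where it was at the start of the episode below 0.01 m and linear speed of rack below 0.02 m/s and distance of each of big_vial, amber_jar, cap_pot from where it was at the start of the episode below 0.02 m); the robot touches nothing.
It fails at once if the robot pushes on the vials or their rack (more than 4 N) (contact force between any of the fingers, the arm and rack above 4 N).
It fails at once if the rack is lifted or pushed out of its nest (moved more than 10 mm) (distance of rack from where it was at the start of the episode above 0.01 m).
It fails at once if a bystander is lifted, pushed or knocked over (moved more than 20 mm or tilted more than 0.4 rad) (distance of any of big_vial, amber_jar, cap_pot from where it was at the start of the episode above 0.02 m or angle between any of big_vial, amber_jar, cap_pot's own z axis and vertical above 0.4 rad).
It also fails if it takes over 48 s, if anything falls off the work surface, if the arm or the gripper's body presses on something with over 40 N, if the wrist force passes 120 N, or if a joint passes its speed limit or range.

## Robot

A 6-joint arm with a two-finger parallel gripper is mounted at the origin on the work surface. World frame = base frame: x ahead of the robot, y to its left, z up, the work surface at z = 0. Lengths are in m, angles in rad, forces in N, time in s.
With the tool pointing down it reaches from about 0.35 to 0.975 m from the base axis. Payload 4.9 kg.
Tool frame: the origin (TCP) lies on the front face of the gripper's body, between the roots of the fingers; the fingertips stand ctrl.finger_overhang ahead of it and the grasp point (between the pads) lies 54 mm ahead of it (ctrl.finger_overhang is the distance from the TCP to the fingertips, in m); z points along the fingers, y is the line along which they close (so a half turn about z gives the same grasp; the last joint's range is limited). The gripper opens to 85 mm and grips with 20 to 120 N. Pads are 22 mm wide; open, the fingers measure 114 mm over their backs; the gripper's body (76 mm by 85 mm) begins 54 mm behind the grasp point. The pads swing forward as they close: fully open they stand 13 mm farther back than shut.
Start: joints at [-1.338, 0.053, 1.613, -0, 1.476, -0.119], TCP at [0.215, -0.587, 0.304] pointing down, gripper open.
Joint ranges: [-3.01, 3.01], [-1.01, 2.22], [0.06, 2.58], [-1.02, 4.17], [0.09, 2.62], [-3.14, 3.14]. Speed limits (rad/s): [2.57, 2.57, 3.14, 3.14, 3.14, 3.14].

## Interface

Orientations are given as a rotation vector (axis times angle).
In Python, from station import ctrl, vision gives the robot as it stands. The module is installed in compiled form; this text tells all that it offers.
- The arm moves only by the tool drive_tool, never from a script. Its argument "rows" is a list of rows, each a list of 2 entries, a list of its own where there are three numbers: the shift along the tool's x, y, z in m, then the turn about the tool's z in rad. A call has 1 to 10 rows; each row shifts and turns the commanded pose from where the row before left it, along the tool's axes as they then stand; what a row does not reach is not made up. A row lasts 1/10 s, in which the tool goes at most 50 mm and 8.59 degrees, less where a joint would pass 70% of its speed; a pose out of reach is approached as far as the arm can. A call with a gripper value outside its range is refused whole. "jaw" is the closure, from 0 (fully open) to 1 (shut), set as the call begins (left out, the last holds). The fingers move at their own pace and stop on an object; "grip_force" is the grip in N (left out, the last holds). Time passes only in rows, so rows that do not move let the fingers close. It gives the time, the measured TCP pose, the force, the opening and the grip force at its end, in the units of the state.
- ctrl.get_obs(): the state, without advancing time (a new reading comes with each control period).
- vision.get_image(name): name is "side" or "top" or "wrist"; returns a dict with "image" (420x560x3 uint8, blue, green, red), "vertical_fov" (degrees; the focal length in pixels is half the picture's height over the tangent of half this angle, whatever the lens; pixels are square), "cx", "cy" (the principal point, pixels), "R" (3x3) and "t" (3): a world point X has camera coordinates R X + t. Camera axes: x right, y down, z forward; pixel columns grow to the right and rows downward; lengths in m; the calibration is good to about 2 mm. A picture is of the moment at which its call begins. There is no depth.
- ctrl.finish_job(): hands the job in; it is judged then, once.
The state is a dict: "t": time; "q": joint angles; "dq": joint speeds; "effort": joint torques, N m; "tool_pos": TCP position; "tool_rot": TCP orientation; "contact_force": force on the tool from outside, world axes, zero at the start; "wrist_torque": the same for the moment, N m; "opening": finger opening in m; "grip_force": force on a finger pad.
Only numpy, scipy, OpenCV 4.12 (cv2) and the standard library are available. Lean on these libraries where they do the work, as an engineer would, in place of code of your own. Each camera call takes 0.05 s, during which the arm holds its last target. There are 200 camera calls.

## Working session

There is one attempt and no reset: what is moved stays moved. The work goes in short steps, Python scripts to look and compute and a tool call to move; the robot and the scene stay as the last step left them, time stands still between calls to the robot, and variables do not carry over. Pictures are saved under pics/ and viewed, at most 10 in all, crops included, and the job is handed in when it is done.

Besides the shell and the picture viewer there is one more tool, called after "Request:" by a JSON object that holds its "name" and its "arguments", one argument or row to a line. drive_tool: Moves the arm, as the interface text tells. Its arguments: {"type":"object","properties":{"rows":{"type":"array","items":{"type":"array"}},"jaw":{"type":"number"},"grip_force":{"type":"number"}},"required":["rows"]}

```bash
mkdir -p pics
python3 - <<'E'
from station import ctrl, vision
import cv2,pickle
d={}
for n in("top","side"):
    d[n]=vision.get_image(n); cv2.imwrite(f"pics/{n}0.png",d[n]["image"])
    print(n,d[n]["R"],d[n]["t"],d[n]["vertical_fov"],d[n]["cx"],d[n]["cy"])
pickle.dump(d,open("d.pkl","wb"))
o=ctrl.get_obs();print(o,ctrl.finger_overhang)
E
```

```text
top [[-0.01900991 -0.99981736  0.00196882]
 [-0.99609752  0.01876936 -0.08624061]
 [ 0.08618791 -0.00360056 -0.99627239]] [0.02964342 0.53384262 1.01090705] 45.24629504383116 286.30696234304213 206.92544463203436
side [[ 0.98956055 -0.14274668 -0.01983175]
 [-0.11679614 -0.71371506 -0.69062977]
 [ 0.08443089  0.68573625 -0.72293653]] [-0.5405892   0.20904203  1.01389002] 44.578094396662166 277.32192137398226 205.63359587246404
{'t': 0.1, 'q': array([-1.33801785e+00,  5.33038631e-02,  1.61413691e+00,  2.41327302e-06,
        1.47602243e+00, -1.18986285e-01]), 'dq': array([ 0.00035566, -0.00090348, -0.00269602,  0.00182541, -0.00054491,
       -0.00062281]), 'effort': array([-6.83436087e-05, -3.94900882e+01, -3.71364176e+01, -8.09529502e-05,
        3.93361013e-03,  3.97161301e-06]), 'tool_pos': array([ 0.21525676, -0.58630778,  0.30278958]), 'tool_rot': array([-3.09128702e+00, -5.49379218e-01,  1.63221120e-04]), 'contact_force': array([ 0.92526111, -0.85199506, -0.7602365 ]), 'wrist_torque': array([ 0.03785823, -0.05100263, -0.0223797 ]), 'grip_force': 0.0, 'opening': 0.0854646037779523} 0.0726
```

View pics/top0.png

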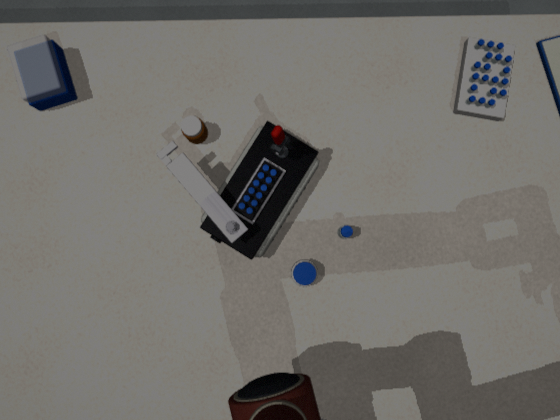

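View pics/side0.png

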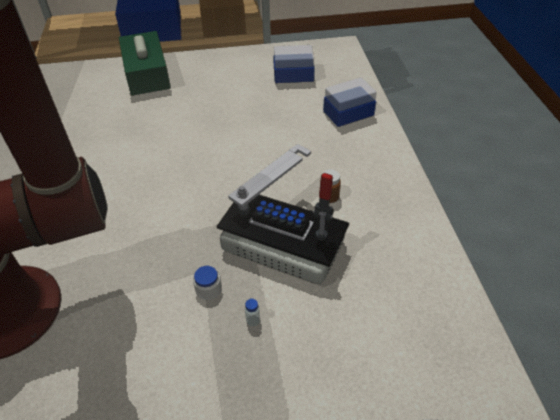

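Top view: pivot nut (233,227), platform corners (269,122), (319,152), (252,259), (203,226), strap end around (172,150), red lever top (277,130), amber jar cap (193,127), pot (304,273), big vial (346,231). The side view agrees: lever upright, strap swung away.

```bash
cat > h.py <<'E'
import numpy as np,pickle
def ray(im,u,v,z):
    f=210/np.tan(np.radians(im["vertical_fov"]/2))
    R,t=np.array(im["R"]),np.array(im["t"])
    d=R.T@np.array([(u-im["cx"])/f,(v-im["cy"])/f,1]); c=-R.T@t
    return c+d*(z-c[2])/d[2]
E
python3 - <<'E'
from h import *
d=pickle.load(open("d.pkl","rb"));T=d["top"];S=d["side"]
P=lambda *a:ray(T,*a)
c=[P(269,122,.075),P(319,152,.075),P(252,259,.075),P(203,226,.075)]
print("corners",np.round(c,3)); m=np.mean(c,0);print("centre",m.round(3))
ax=(c[0]+c[1]-c[2]-c[3]);print("yaw",np.degrees(np.arctan2(ax[1],ax[0])))
print(np.linalg.norm(c[0]-c[3]),np.linalg.norm(c[0]-c[1]))
n=P(233,227,.138);print("nut top/side",n, ray(S,242,189,.138))
print("strap end corners",P(163,156,.126),P(178,144,.126), "nut side", P(247,240,.126),P(240,243,.126))
print("lever tip",P(277,129,.236), ray(S,326,176,.236))
for k,u,v,z in(("jar",193,127,.068),("pot",304,273,.05),("vial",346,231,.058)):print(k,P(u,v,z).round(3))
E
```

```text
corners [[ 0.699  0.051  0.075]
 [ 0.637 -0.047  0.075]
 [ 0.43   0.088  0.075]
 [ 0.496  0.182  0.075]]
centre [0.565 0.069 0.075]
yaw -32.95714257397896
0.24202630197782585 0.11538942867290616
nut top/side [0.48959782 0.11744324 0.138     ] [0.49459725 0.12582739 0.138     ]
strap end corners [0.62489134 0.24766654 0.126     ] [0.64704981 0.21974091 0.126     ] nut side [0.46581932 0.09322048 0.126     ] [0.46056887 0.10612872 0.126     ]
lever tip [0.6451781  0.03320229 0.236     ] [0.64429917 0.03371546 0.236     ]
jar [0.693 0.202 0.068]
pot [ 0.4   -0.013  0.05 ]
vial [ 0.481 -0.097  0.058]
```

Request:
{"name": "drive_tool", "arguments": {
  "rows": [
    [[0.029,-0.0325,0],0],
    [[0.029,-0.0325,0],0],
    [[0.029,-0.0325,0],0],
    [[0.029,-0.0325,0],0],
    [[0.029,-0.0325,0],0],
    [[0.029,-0.0325,0],0],
    [[0.029,-0.0325,0],0],
    [[0.029,-0.0325,0],0],
    [[0.029,-0.0325,0],0],
    [[0.029,-0.0325,0],0]
  ],
  "jaw": 1,
  "grip_force": 20
}}

```text
t: 1.1
tool_pos: [0.3757, -0.1799, 0.3035]
tool_rot: [-3.093, -0.549, -0.0]
contact_force: [0.3, -0.3, -0.6]
opening: -0.0001
grip_force: 0.0
```

Request:
{"name": "drive_tool", "arguments": {
  "rows": [
    [[0.029,-0.0325,0],0],
    [[0.029,-0.0325,0],0],
    [[0.029,-0.0325,0],0],
    [[0.029,-0.0325,0],0],
    [[0.029,-0.0325,0],0],
    [[0.029,-0.0325,0],0],
    [[0.029,-0.0325,0],0],
    [[0.029,-0.0325,0],0],
    [[0.029,-0.0325,0],0],
    [[0.026,-0.0325,0],0]
  ]
}}

```text
t: 2.1
tool_pos: [0.5333, 0.2242, 0.3032]
tool_rot: [3.093, 0.55, -0.001]
contact_force: [0.3, -0.9, 0.4]
opening: 0.0001
grip_force: 0.0
```

Request:
{"name": "drive_tool", "arguments": {
  "rows": [
    [[0,0,0],-0.108],
    [[0,0,0],-0.108],
    [[0,0,0],-0.108],
    [[0,0,0.02],0],
    [[0,0,0.02],0],
    [[0,0,0],0],
    [[0,0,0],0]
  ]
}}

```text
t: 2.8
tool_pos: [0.5327, 0.2222, 0.2634]
tool_rot: [-2.964, -1.041, 0.002]
contact_force: [0.1, 0.2, 0.7]
opening: 0.0
grip_force: 0.0
```

Run:
```python
from station import ctrl, vision
import cv2,pickle,numpy as np
d={}
for n in("top","side","wrist"):
    d[n]=vision.get_image(n)
pickle.dump(d,open("d1.pkl","wb"))
T=cv2.resize(d["top"]["image"][80:280,120:360],None,fx=2,fy=2)
S=cv2.resize(d["side"]["image"][90:290,160:400],None,fx=2,fy=2)
W=cv2.resize(d["wrist"]["image"],(320,240))
c=np.zeros((600,800,3),np.uint8);c[:400,:400]=T[:,:400];c[:400,400:]=S[:,:400]
cv2.imwrite("pics/m1.png",c[:400]);cv2.imwrite("pics/w1.png",d["wrist"]["image"])
print(ctrl.get_obs()["tool_pos"])
```

```text
[0.53361575 0.22243699 0.26541064]
```

View pics/m1.png

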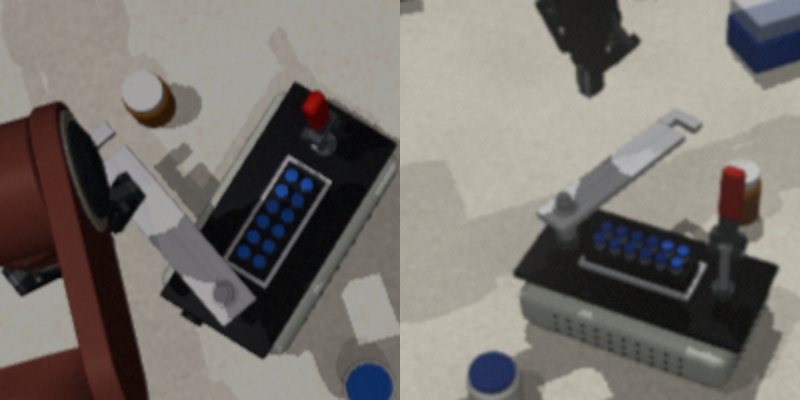

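View pics/w1.png

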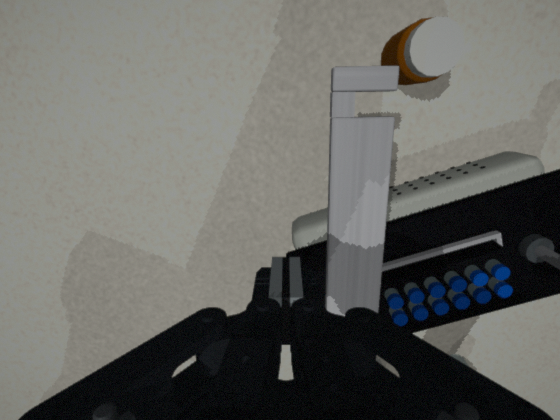

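Top: the closed gripper is beside the strap's trailing edge, and the lever is upright. Wrist view: the fingertips (285,270) are just left of the strap edge (328,250), and the strap is parallel to the tool's x. I'll descend and push.

Request:
{"name": "drive_tool", "arguments": {
  "rows": [
    [[0,0,0.018],0],
    [[0,0,0.018],0],
    [[0,0,0.018],0],
    [[0,0,0.018],0],
    [[0,0,0],0],
    [[0,0.006,0],0],
    [[0,0.006,0],0],
    [[0,0.006,0],0],
    [[0,0,0],0]
  ]
}}

```text
t: 3.85
tool_pos: [0.5454, 0.2076, 0.1932]
tool_rot: [2.964, 1.04, 0.003]
contact_force: [-0.1, -0.7, -0.5]
opening: 0.0004
grip_force: 0.0
```

Request:
{"name": "drive_tool", "arguments": {
  "rows": [
    [[0.0019,0.0061,0],0.06],
    [[0.0019,0.0061,0],0.06],
    [[0.0019,0.0061,0],0.06],
    [[0.0019,0.0061,0],0.06],
    [[0.0019,0.0061,0],0.06]
  ]
}}

```text
t: 4.35
tool_pos: [0.5686, 0.1874, 0.1923]
tool_rot: [-3.086, -0.583, 0.0]
contact_force: [-0.6, 0.6, 0.2]
opening: 0.0
grip_force: 0.4
```

Request:
{"name": "drive_tool", "arguments": {
  "rows": [
    [[0.0019,0.0061,0],0.06],
    [[0.0019,0.0061,0],0.06],
    [[0.0019,0.0061,0],0.06],
    [[0.0019,0.0061,0],0.06],
    [[0.0019,0.0061,0],0.06],
    [[0.0019,0.0061,0],0.06],
    [[0.0019,0.0061,0],0.06],
    [[0.0019,0.0061,0],0.06],
    [[0.0019,0.0061,0],0.06],
    [[0.0019,0.0061,0],0.06]
  ]
}}

```text
t: 5.35
tool_pos: [0.5935, 0.1296, 0.1923]
tool_rot: [-3.121, 0.355, -0.0]
contact_force: [-0.6, 0.5, 0.0]
opening: 0.0
grip_force: 0.4
```

```bash
cat > look.py <<'E'
import sys,cv2,pickle,numpy as np
from station import ctrl, vision
k=sys.argv[1]
d={n:vision.get_image(n) for n in("top","side","wrist")}
pickle.dump(d,open(f"d{k}.pkl","wb"))
T=cv2.resize(d["top"]["image"][90:290,160:360],None,fx=2,fy=2)
S=cv2.resize(d["side"]["image"][110:310,190:390],None,fx=2,fy=2)
W=d["wrist"]["image"]
c=np.zeros((400,800,3),np.uint8);c[:,:400]=T;c[:,400:]=S
if len(sys.argv)>2: c=np.vstack([cv2.resize(c,(560,280)),cv2.resize(W,(400,300))[:, :].repeat(1,0) if 0 else np.hstack([cv2.resize(W,(400,300)),np.zeros((300,160,3),np.uint8)])])
cv2.imwrite(f"pics/m{k}.png",c); o=ctrl.get_obs();print(o["tool_pos"],o["q"],o["contact_force"])
E
python3 look.py 2 w
```

```text
[0.59353786 0.12942852 0.19226141] [9.22170053e-02 1.03991566e-01 1.75111996e+00 1.09974513e-04
 1.28599130e+00 1.88665633e+00] [ 0.06770224  0.01086456 -0.08575768]
```

View pics/m2.png

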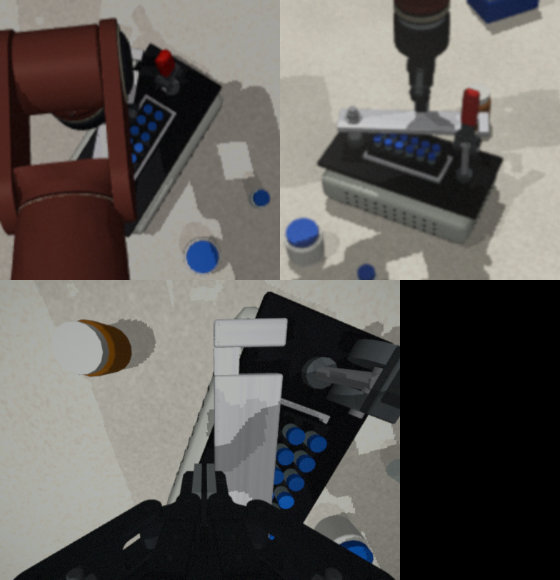

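The strap is following the finger, with about 20° left to go, and the lever is clear of the gripper. I'll continue gently to the stop.

Request:
{"name": "drive_tool", "arguments": {
  "rows": [
    [[0.0019,0.0061,0],0.06],
    [[0.0019,0.0061,0],0.06],
    [[0.0019,0.0061,0],0.06],
    [[0.0019,0.0061,0],0.06],
    [[0.001,0.003,0],0.03],
    [[0.001,0.003,0],0.03],
    [[0,0,0],0]
  ]
}}

```text
t: 6.2
tool_pos: [0.592, 0.0978, 0.192]
tool_rot: [-3.034, 0.814, -0.0]
contact_force: [-0.2, 0.7, -0.3]
opening: 0.0003
grip_force: 0.0
```

Request:
{"name": "drive_tool", "arguments": {
  "rows": [
    [[0.0005,0.0015,0],0.015],
    [[0.0005,0.0015,0],0.015],
    [[0,0,0],0]
  ]
}}

```text
t: 6.5
tool_pos: [0.5913, 0.0948, 0.1919]
tool_rot: [3.022, -0.86, -0.0]
contact_force: [0.5, 0.1, -1.4]
opening: -0.0003
grip_force: 0.2
```

Request:
{"name": "drive_tool", "arguments": {
  "rows": [
    [[0,0.001,0],0],
    [[0,0.001,0],0],
    [[0,0,0],0]
  ]
}}

```text
t: 6.8
tool_pos: [0.5904, 0.093, 0.192]
tool_rot: [3.022, -0.859, 0.001]
contact_force: [-0.1, -0.7, -0.2]
opening: -0.0002
grip_force: 0.3
```

Request:
{"name": "drive_tool", "arguments": {
  "rows": [
    [[0,0.001,0],0],
    [[0,0.001,0],0],
    [[0,0,0],0]
  ]
}}

```text
t: 7.1
tool_pos: [0.5893, 0.0913, 0.192]
tool_rot: [-3.022, 0.86, -0.0]
contact_force: [1.1, 1.2, -0.3]
opening: -0.0001
grip_force: 0.4
```

Request:
{"name": "drive_tool", "arguments": {
  "rows": [
    [[0,0.001,0],0],
    [[0,0.001,0],0],
    [[0,0,0],0]
  ]
}}

```text
t: 7.4
tool_pos: [0.5887, 0.0901, 0.1923]
tool_rot: [-3.02, 0.859, -0.002]
contact_force: [3.9, 2.1, -0.8]
opening: 0.0002
grip_force: 2.2
```

Request:
{"name": "drive_tool", "arguments": {
  "rows": [
    [[0,0.001,0],0],
    [[0,0.001,0],0],
    [[0,0,0],0]
  ]
}}

```text
t: 7.7
tool_pos: [0.5881, 0.0888, 0.1926]
tool_rot: [-3.019, 0.859, -0.004]
contact_force: [6.2, 4.3, -1.3]
opening: 0.0
grip_force: 3.6
```

```bash
python3 look.py 3 w
```

```text
[0.58807647 0.08888796 0.19251863] [0.02418283 0.07324386 1.78348796 0.00222897 1.28144768 2.14855159] [ 5.72165902  4.50970887 -1.02948181]
```

View pics/m3.png

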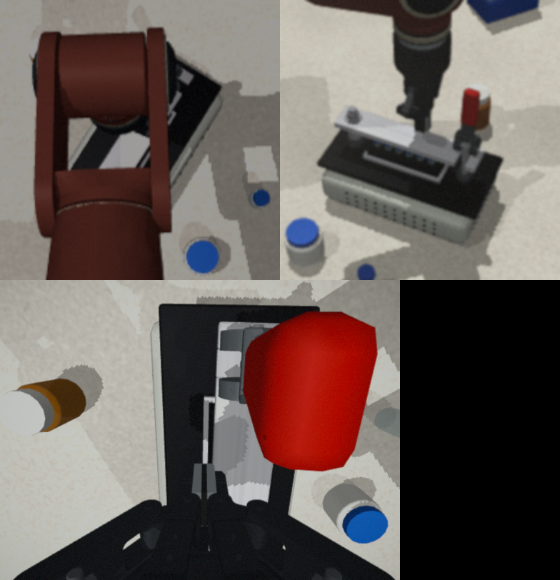

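The strap is home: its slot is at the post and the contact force has risen to 7 N. The lever is still upright. I'll back off, rise, and go over to the shaker's -y side of the lever.

Request:
{"name": "drive_tool", "arguments": {
  "rows": [
    [[0,-0.012,0],0],
    [[0,-0.013,0],0],
    [[0,0,-0.037],0.022],
    [[0,0,-0.037],0],
    [[0,0,-0.037],0],
    [[0,0,-0.037],0],
    [[0,0,0],0]
  ]
}}

```text
t: 8.55
tool_pos: [0.6024, 0.1099, 0.3474]
tool_rot: [-3.01, 0.891, -0.016]
contact_force: [0.5, -0.0, 0.2]
opening: 0.0001
grip_force: 0.0
```

Request:
{"name": "drive_tool", "arguments": {
  "rows": [
    [[0.0193,0.0271,0],0],
    [[0.0193,0.0271,0],0],
    [[0.0193,0.0271,0],0],
    [[0.0193,0.0271,0],0],
    [[0,0,0],0],
    [[0,0,0],0]
  ]
}}

```text
t: 9.15
tool_pos: [0.6059, -0.0239, 0.3388]
tool_rot: [3.011, -0.894, -0.004]
contact_force: [-0.4, -0.1, -0.7]
opening: 0.0004
grip_force: 0.0
```

```bash
python3 look.py 4 w
```

```text
[ 0.6059573  -0.02258314  0.33944592] [-1.59955372e-01 -9.23604093e-03  1.61676891e+00  8.93808659e-05
  1.53510669e+00  1.98567142e+00] [-0.85236183  0.26855618  0.13043557]
```

View pics/m4.png

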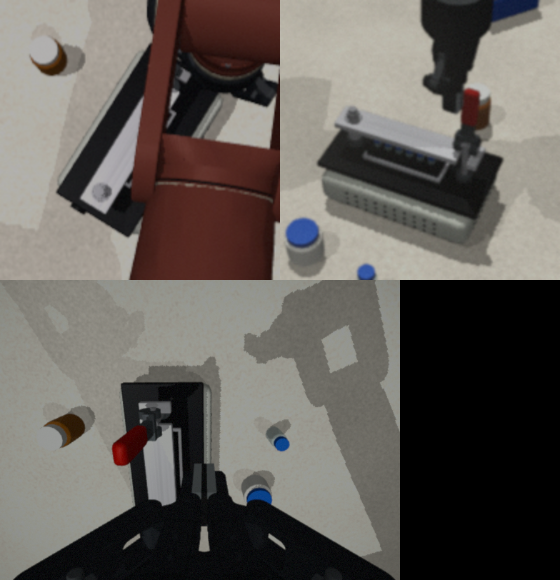

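Wrist view: lever tip is around full-res (170,245), the post head around (212,200), and the fingers (285,275) are to its right, i.e. on the -y side. I'll compute the offsets.

```bash
python3 - <<'E'
from h import *
d=pickle.load(open("d4.pkl","rb"));W=d["wrist"];S=d["side"]
from scipy.spatial.transform import Rotation as R
t=np.array([.606,-.0226,.339]);Q=R.from_rotvec([3.011,-.894,-.004])
for k,u,v,z in(("tip",171,247,.236),("pin",212,198,.141),("fingertip?",285,280,.2664)):
    p=ray(W,u,v,z);print(k,p.round(4),Q.inv().apply(p-t).round(4))
p=ray(S,190+2*(468-280)/2.8*1.0/1.0*0+ (470-280)/1.4*1.0*0.714*1.0+0, 110+92/1.4,.236) ;print(p)
E
python3 - <<'E'
import pickle,cv2,numpy as np
d=pickle.load(open("d4.pkl","rb"))
w=d["wrist"]["image"][120:300,130:310];s=d["side"]["image"][150:260,270:380]
c=np.hstack([cv2.resize(w,(400,400)),cv2.resize(s,(400,400))]);cv2.imwrite("pics/c4.png",c)
E
```

```text
tip [0.6415 0.0328 0.236 ] [-0.0003 -0.066   0.1029]
pin [0.6408 0.0289 0.141 ] [ 0.0015 -0.0624  0.1979]
fingertip? [ 0.602  -0.0211  0.2664] [-0.004   0.0009  0.0726]
[0.57509797 0.04596889 0.236     ]
```

View pics/c4.png

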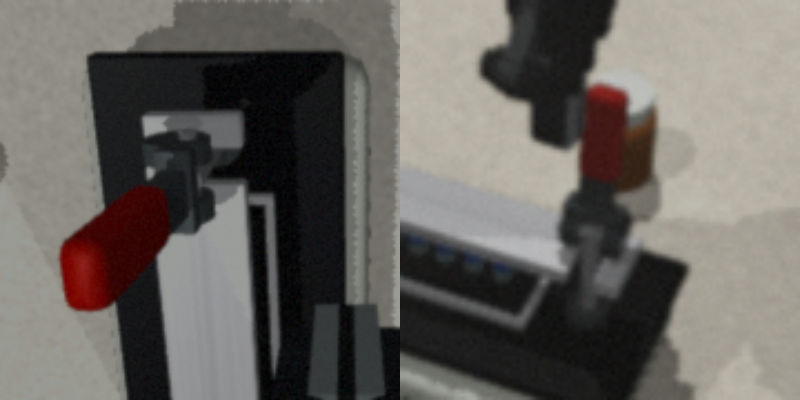

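Request:
{"name": "drive_tool", "arguments": {
  "rows": [
    [[0,0,0.025],0],
    [[0,0,0.025],0],
    [[0,0,0],0],
    [[0,-0.015,0],0],
    [[0,-0.015,0],0],
    [[0,-0.01,0],0],
    [[0,-0.0095,0],0],
    [[0,0,0],0]
  ]
}}

```text
t: 10.1
tool_pos: [0.6338, 0.0191, 0.2907]
tool_rot: [-3.013, 0.89, -0.002]
contact_force: [-0.2, -0.2, 0.7]
opening: -0.0001
grip_force: 0.0
```

Request:
{"name": "drive_tool", "arguments": {
  "rows": [
    [[0,-0.0075,0.0004],0],
    [[0,-0.0075,0.0012],0],
    [[0,-0.0073,0.0019],0],
    [[0,-0.007,0.0026],0],
    [[0,-0.0068,0.0033],0],
    [[0,-0.0064,0.004],0],
    [[0,0,0],0]
  ]
}}

```text
t: 10.8
tool_pos: [0.6561, 0.0542, 0.2752]
tool_rot: [3.012, -0.891, -0.002]
contact_force: [-0.7, -0.1, 0.1]
opening: -0.0004
grip_force: 0.0
```

```bash
python3 look.py 5 w
```

```text
[0.65597186 0.0535104  0.2760657 ] [-3.15863504e-02  1.47346888e-01  1.55827704e+00  8.66765259e-08
  1.43668307e+00  2.11533470e+00] [-0.54854594  0.25289813 -0.55605415]
```

View pics/m5.png

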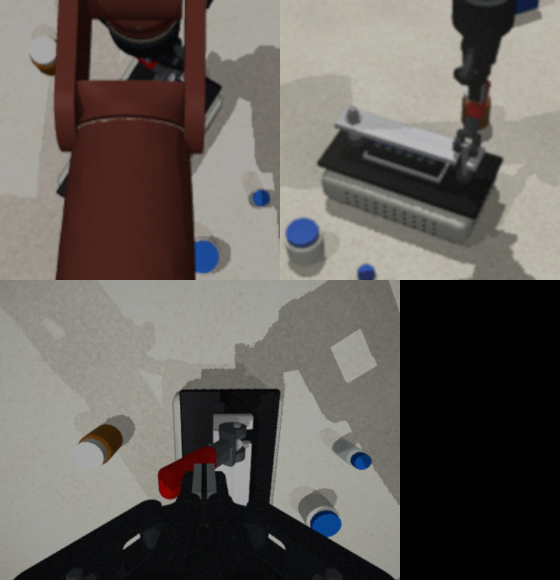

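The lever is leaning over ahead of the finger and the strap is still home. I'll continue the arc.

Request:
{"name": "drive_tool", "arguments": {
  "rows": [
    [[0,-0.0059,0.0046],0],
    [[0,-0.0055,0.0052],0],
    [[0,-0.0049,0.0057],0],
    [[0,-0.0044,0.0061],0],
    [[0,-0.0037,0.0066],0],
    [[0,-0.003,0.0069],0],
    [[0,0,0],0]
  ]
}}

```text
t: 11.65
tool_pos: [0.6705, 0.0768, 0.2394]
tool_rot: [3.012, -0.892, -0.004]
contact_force: [-0.2, 0.1, -0.3]
opening: -0.0001
grip_force: 0.0
```

Request:
{"name": "drive_tool", "arguments": {
  "rows": [
    [[0,-0.0023,0.0072],0],
    [[0,-0.0016,0.0065],0],
    [[0,0,0.002],0],
    [[0,0,0],0]
  ]
}}

```text
t: 12.05
tool_pos: [0.6731, 0.0797, 0.2255]
tool_rot: [3.012, -0.893, -0.0]
contact_force: [-0.5, 0.0, 0.4]
opening: 0.0003
grip_force: 0.1
```

Request:
{"name": "drive_tool", "arguments": {
  "rows": [
    [[0,0,0.0015],0],
    [[0,0,0.0015],0],
    [[0,0,0],0]
  ]
}}

```text
t: 12.35
tool_pos: [0.6733, 0.0798, 0.2252]
tool_rot: [-3.012, 0.892, -0.001]
contact_force: [-4.6, 0.9, 9.7]
opening: -0.0003
grip_force: 4.8
```

Request:
{"name": "drive_tool", "arguments": {
  "rows": [
    [[0,0,0.001],0],
    [[0,0,0.001],0],
    [[0,0,0],0]
  ]
}}

```text
t: 12.65
tool_pos: [0.6734, 0.0798, 0.225]
tool_rot: [-3.012, 0.892, -0.002]
contact_force: [-8.3, 1.0, 14.9]
opening: -0.0002
grip_force: 7.7
```

Request:
{"name": "drive_tool", "arguments": {
  "rows": [
    [[0,0,0.0015],0],
    [[0,0,0.0015],0],
    [[0,0,0],0]
  ]
}}

```text
t: 12.95
tool_pos: [0.6736, 0.0798, 0.2247]
tool_rot: [-3.012, 0.892, -0.002]
contact_force: [-13.5, -0.1, 24.4]
opening: -0.0003
grip_force: 12.4
```

Request:
{"name": "drive_tool", "arguments": {
  "rows": [
    [[0,0,-0.02],0],
    [[0,0,-0.03],0],
    [[0,0,-0.04],0],
    [[0,0.04,0],0],
    [[0,0.04,0],0],
    [[0,0.04,0],0],
    [[0,0.04,0],0],
    [[0,0.04,0],0],
    [[0,0,0],0],
    [[0,0,0],0]
  ]
}}

```text
t: 13.95
tool_pos: [0.5638, -0.0887, 0.3076]
tool_rot: [-3.011, 0.895, -0.0]
contact_force: [0.1, 0.1, -0.5]
opening: -0.0001
grip_force: 0.0
```

```bash
python3 look.py 6 w
```

```text
[ 0.56455543 -0.08729876  0.30753842] [-2.83754371e-01 -7.68202530e-02  1.73523671e+00  2.24150076e-04
  1.48337934e+00  1.86221400e+00] [-0.03763165  0.46424147  0.54148126]
```

View pics/m6.png

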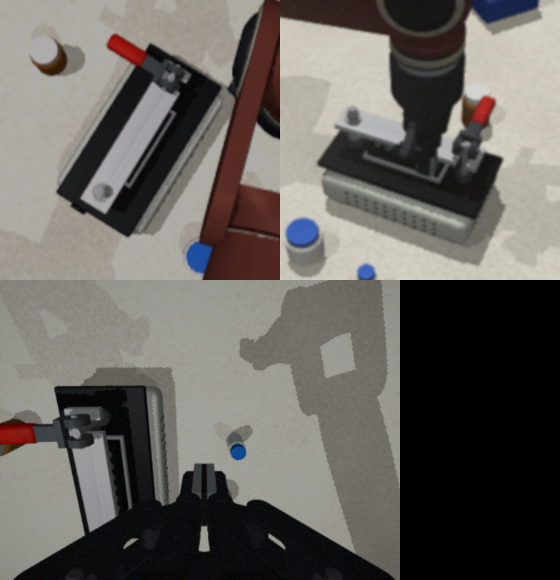

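Run:
```python
from h import *
import cv2
d=pickle.load(open("d6.pkl","rb"));T,S=d["top"],d["side"]
M=lambda im:cv2.inRange(im["image"],(0,0,90),(60,60,255))
def tip(im,key,box):
    m=np.zeros((420,560),np.uint8);a,b,c,e=box;m[a:b,c:e]=M(im)[a:b,c:e];ys,xs=np.nonzero(m);return xs,ys
xs,ys=tip(T,0,(100,160,225,300));i=xs<=xs.min()+3;tt=(xs[i].mean(),ys[i].mean())
xs,ys=tip(S,0,(160,230,315,350));i=ys<=ys.min()+3;ss=(xs[i].mean(),ys[i].mean())
print(tt,ss)
for z in(.14,.148,.16,.175):
    print(z,ray(T,*tt,z).round(4),ray(S,*ss,z).round(4))
```

```text
(np.float64(238.875), np.float64(120.5625)) (np.float64(337.52), np.float64(181.12))
0.14 [0.6858 0.1045 0.14  ] [0.6903 0.1148 0.14  ]
0.148 [0.6837 0.1037 0.148 ] [0.6879 0.1067 0.148 ]
0.16 [0.6805 0.1027 0.16  ] [0.6843 0.0945 0.16  ]
0.175 [0.6766 0.1013 0.175 ] [0.6799 0.0793 0.175 ]
```

Triangulating the lever tip gives z ≈ 0.150 m, so the lever is on its stop. I'm handing in.

```bash
python3 -c "
from station import ctrl
print(ctrl.finish_job())"
```

```text
the job is handed in; nothing more can be done
None
```

The strap is home over the rack and the red cam lever is down on its stop. The bystanders look undisturbed in the final pictures. I handed the job in at about 14 s of the 48 s allowed, and it gave no verdict back; I had no way to measure the rubber strip's force on the vials.

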